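# Pin the index table to its locating strip

## Robot

A 7-joint arm with a two-finger parallel gripper is mounted at the origin on the work surface. World frame = base frame: x ahead of the robot, y to its left, z up, the work surface at z = 0. Lengths are in m, angles in rad, forces in N, time in s.
With the tool pointing down it reaches from about 0.425 to 0.875 m from the base axis. Payload 9.9 kg.
Tool frame: the origin (TCP) lies on the centre line of the jaws, within the pads' length; the fingertips stand 11 mm ahead of it and the grasp point (between the pads) lies 8 mm behind it; z points along the fingers, y is the line along which they close (so a half turn about z gives the same grasp; the last joint's range is limited). The gripper opens to 85 mm and grips with 20 to 120 N. Pads are 22 mm wide; open, the fingers measure 114 mm over their backs; the gripper's body (76 mm by 85 mm) begins 54 mm behind the grasp point. The pads swing forward as they close: fully open they stand 13 mm farther back than shut.
Start: joints at [-1.291, 0.576, 0.025, 1.437, -0.015, 1.129, -0.057], TCP at [0.24, 0.631, 0.242] pointing down, gripper open.
Joint ranges: [-2.76, 2.76], [-0.34, 2.15], [-1.52, 1.57], [0.19, 2.46], [-1.09, 4.23], [0.17, 1.99], [-2.82, 2.82]. Speed limits (rad/s): [2.22, 2.22, 3.01, 3.01, 3.14, 3.14, 3.14].

## Interface

Orientations are given as a 3x3 rotation matrix whose columns are the frame's x, y, z axes.
In Python, from plant import read_state, cams, order gives the robot as it stands.
- The arm moves only by the tool send_rows, never from a script. Its argument "deltas" is a list of rows, each a list of 3 entries, a list of its own where there are three numbers: the shift along the tool's x, y, z as a fraction of full scale, then the turn, a rotation vector about the tool's x, y, z as a fraction of full scale, then the closure in counts, from 0 (fully open) to 255 (shut). In form: [[[tx, ty, tz], [rx, ry, rz], jaw], ...]. A call has 1 to 8 rows; each row shifts and turns the commanded pose from where the row before left it, along the tool's axes as they then stand; what a row does not reach is not made up. Full scale, the value 1, is 200 mm for a shift and 4 degrees for a turn. A row lasts 1/8 s, in which the tool goes at most 62.5 mm and 10.7 degrees, less where a joint would pass 70% of its speed; a pose out of reach is approached as far as the arm can. A call with a number of a shift or a turn outside -1 to 1 is refused whole. A call with a gripper value outside its range is refused whole. The fingers move at their own pace and stop on an object; "newtons" is the grip in N (left out, the last holds). Time passes only in rows, so rows that do not move let the fingers close. It gives the time, the measured TCP pose, the force, the opening and the grip force at its end, in the units of the state.
- read_state(): the state, without advancing time (a new reading comes with each control period).
- cams.snapshot(name): name is "scene" or "top" or "wrist"; returns (picture, depth): 420x560x3 uint8, red, green, blue; 420x560 float32, m along the optical axis (not along the pixel's ray), 0 where there is no reading.
- cams.camera_params(name): a dict with "K" (3x3 intrinsics, pixels), "rvec" (rotation vector, rad) and "tvec" (3), from world to camera coordinates, as OpenCV has them; the wrist camera has in their place "tool_from_camera" (4x4, takes a point from camera to tool coordinates, whose origin is the TCP and whose axes are the flange's). Camera axes: x right, y down, z forward; pixel columns grow to the right and rows downward; lengths in m; the calibration is good to about 2 mm. A picture is of the moment at which its call begins: read the wrist's pose just before it. camera_params takes no time and is no camera call.
- order.finish_job(): hands the job in; it is judged then, once.
The state is a dict: "time_s": time; "joints": joint angles; "qd": joint speeds; "joint_torque": joint torques, N m; "position": TCP position; "eef_rot": TCP orientation; "contact_force": force on the tool from outside, world axes, zero at the start; "moment": the same for the moment, N m; "finger_gap": finger opening in m; "finger_force": force on a finger pad.
Only numpy, scipy, OpenCV 4.12 (cv2) and the standard library are available. Lean on these libraries where they do the work, as an engineer would, in place of code of your own. Each camera call takes 0.05 s, during which the arm holds its last target. There are 200 camera calls.

## Task

Turn the swivelling index table by its upright post back to about its home position, take the pin with the tall round head from the rack, and pin the table to the strip under it: push the pin gently through the table's hole and down into the hidden hole in the strip until its head sits flush on the table. That hole can lie a couple of centimetres to either side of home, so feel along the arc for it and never force the pin; let go when it is home, leaving the other pins and loose parts where they are.

Things in the scene. Friction and masses are not known exactly. Their poses are not given: they have to be found in the camera images.
- base: Fixed dark steel base plate of the index fixture, 270 x 210 x 12 mm, on the work surface. Origin on the table's vertical swivel axis, at the work surface; z up; the pinning side is its -x side.
- strip_mid (a point): Home point on the base, 105 mm from the swivel axis towards base -x, 52 mm above the work surface: on the flat top of a fixed dark steel strip (50 x 170 mm) lying under the table. The strip has one through hole (13.5 mm, 1 mm chamfer), hidden: 105 mm from the axis, up to 22 mm (0.21 rad) to either side of here along the arc. Not measured: feel for it; elsewhere the pin lands on the flat top.
- plunger (a joint): How far (m, 0 to 0.018) the stiff brass plunger inside the strip's hole is pressed down. Its top starts 24 mm below the strip's top; it gives way at a steady 8 N or so, more when pressed fast (20 N per m/s), and does not spring back.
- dial (a joint): Angle of the steel index table about the swivel axis, rad, anticlockwise from above, -0.3 to 0.8; starts at 0.28 to 0.5. At 0 (home) its hole lies over strip_mid; it meets the strip's hole within 0.21 rad of 0. Friction 0.3 N m; stays where left. A disc of 72 mm radius joined to a plate 70 to 130 mm from the axis and 170 mm wide; 14 mm thick, top face 68 mm above the work surface.
- dial_hole (a point): Centre of the mouth of the table's only hole, on its top face (68 mm above the work surface), 105 mm from the swivel axis. Through hole 13.5 mm wide with a 1 mm chamfer. Its frame turns with the table; z up.
- post (a point): Middle of the upright steel post (16 mm thick, 46 mm tall, standing on the table's top face, so from 68 to 114 mm high) used to turn the table; 55 mm from the swivel axis, on the side opposite the hole.
- rack: Fixed black plastic block with three pins standing in a row, 70 x 200 x 60 mm; origin at the centre of its underside, the row runs along its y, 65 mm apart. Holes are 14 mm wide and go through.
- pin_center (a point): Centre of the steel pin to use, the one with the tallest, slimmest head, in any of the rack's holes. 100 mm long, 110 to 180 g, z from tip to head. Shaft 12 mm thick, 55 mm long, the last 7 mm tapering to 9 mm; plain round head 20 mm thick, 5 to 50 mm above this centre, resting on the rack. Seated, this centre is 5 mm below the table's top. A push of more than 60 N is forcing it.
- pin_disc: Another pin in the rack with a flat round head 34 mm wide and 18 mm tall; leave it. Origin at its tip.
- pin_square: Another pin in the rack with a square head 22 x 22 mm and 26 mm tall; leave it. Origin at its tip.
- wrench: Steel wrench lying on the work surface; leave it.
- tin: Grey tin, 66 mm wide, 90 mm tall; leave it.
- ring1: Steel ring, 56 mm wide, 18 mm tall; leave it.
- ring2: Steel ring, 56 mm wide, 18 mm tall; leave it.
- slug: Brass slug, 40 mm wide, 35 mm tall; leave it.
Not all that is in view belongs to the job. Leave any green look-alike of the part that bears pin_center alone.

How it is judged:
By the outcome, as a careful person would: the job done as asked, in the order asked, and still so for the second after the job is handed in, with the robot touching nothing.
It also fails if it takes over 67 s, if anything falls off the work surface, if the arm or the gripper's body presses on something with over 40 N, if the wrist force passes 120 N, or if a joint passes its speed limit or range.

## Working session

There is one attempt and no reset: what is moved stays moved. The work goes in short steps, Python scripts to look and compute and a tool call to move; the robot and the scene stay as the last step left them, time stands still between calls to the robot, and variables do not carry over. Pictures are saved under pics/ and viewed, at most 10 in all, crops included, and the job is handed in when it is done.

Besides the shell and the picture viewer there is one more tool, called by a JSON object that holds its "api" and its "payload". send_rows: Moves the arm, as the interface text tells. Shift numbers are shares of 200 mm and turn numbers shares of 4 degrees, none past 1 either way. Its arguments: {"type":"object","properties":{"deltas":{"type":"array"},"newtons":{"type":"number"}},"required":["deltas"]}

```bash
mkdir -p pics
cat > h.py <<'E'
import numpy as np,cv2
from plant import read_state,cams,order
def cam(name,s=None):
    p=cams.camera_params(name);K=np.array(p["K"])
    if "rvec" in p:
        R=cv2.Rodrigues(np.array(p["rvec"],float))[0];t=np.array(p["tvec"],float).ravel()
        return K,R.T,-R.T@t
    T=np.array(p["tool_from_camera"]);Rw=np.array(s["eef_rot"])
    return K,Rw@T[:3,:3],Rw@T[:3,3]+np.array(s["position"])
def ray(c,u,v,z):  # intersection with plane z
    K,R,o=c;d=R@np.linalg.inv(K)@[u,v,1];return o+d*(z-o[2])/d[2]
def cloud(c,dep):
    K,R,o=c;v,u=np.mgrid[:dep.shape[0],:dep.shape[1]]
    P=np.stack([(u-K[0,2])/K[0,0]*dep,(v-K[1,2])/K[1,1]*dep,dep],-1)
    return P@R.T+o
def snap(name):
    s=read_state();im,d=cams.snapshot(name);return im,d,cam(name,s)
def save(n,im,f=1): cv2.imwrite(n,cv2.resize(im[...,::-1],None,fx=f,fy=f,interpolation=cv2.INTER_CUBIC))
E
python3 - <<'E'
from h import *
s=read_state();print(s)
for n in("top","scene"):
    im,d,c=snap(n);save(f"pics/{n}0.png",im,1.4);np.savez(f"{n}0.npz",im=im,d=d);print(n,c)
E
```

```text
{'time_s': 0.0, 'joints': array([-1.29079168,  0.57657479,  0.02484458,  1.43791399, -0.01500234,
        1.12900173, -0.05649299]), 'qd': array([ 5.32933592e-04,  2.55122080e-03, -8.28699293e-05, -1.73467320e-03,
        9.99204914e-04,  4.07162765e-04, -2.92179289e-05]), 'joint_torque': array([-4.85834535e-04, -7.65775752e+01,  2.25084051e+00, -2.85962319e+01,
        1.55242067e-02,  1.25466246e-02,  2.41256615e-07]), 'position': array([0.240024  , 0.63041205, 0.24141186]), 'eef_rot': array([[-9.34563889e-01,  3.55794970e-01, -5.25437358e-04],
       [ 3.55795346e-01,  9.34562471e-01, -1.63068361e-03],
       [-8.91349914e-05, -1.71092619e-03, -9.99998532e-01]]), 'contact_force': array([ 0.96809089, -0.51105961, -0.6465463 ]), 'moment': array([ 0.00570588, -0.05701925,  0.00512323]), 'finger_force': 0.0, 'finger_gap': 0.08518667166749436}
top (array([[467.83977136,   0.        , 284.23070821],
       [  0.        , 467.83977136, 207.45252627],
       [  0.        ,   0.        ,   1.        ]]), array([[-0.02869821, -0.99211844,  0.12197299],
       [-0.99953266,  0.02976759,  0.00695378],
       [-0.01052981, -0.12171643, -0.99250906]]), array([ 0.41356197, -0.04776643,  1.24272576]))
scene (array([[411.26500895,   0.        , 283.3184801 ],
       [  0.        , 411.26500895, 207.65300261],
       [  0.        ,   0.        ,   1.        ]]), array([[-0.72939073,  0.40883883, -0.54848882],
       [ 0.68407023,  0.42875324, -0.59010048],
       [-0.00608963, -0.80561869, -0.59240311]]), array([1.08676908, 0.53068339, 0.65640213]))
```

View pics/top0.png

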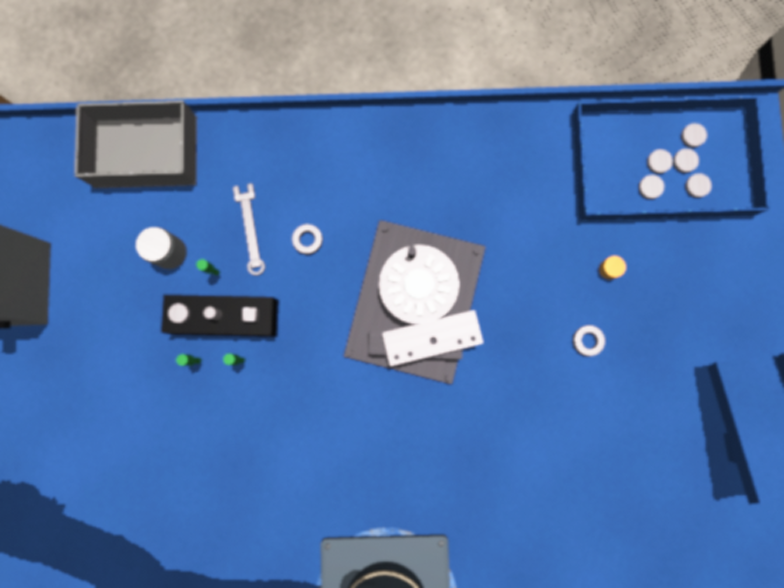

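View pics/scene0.png

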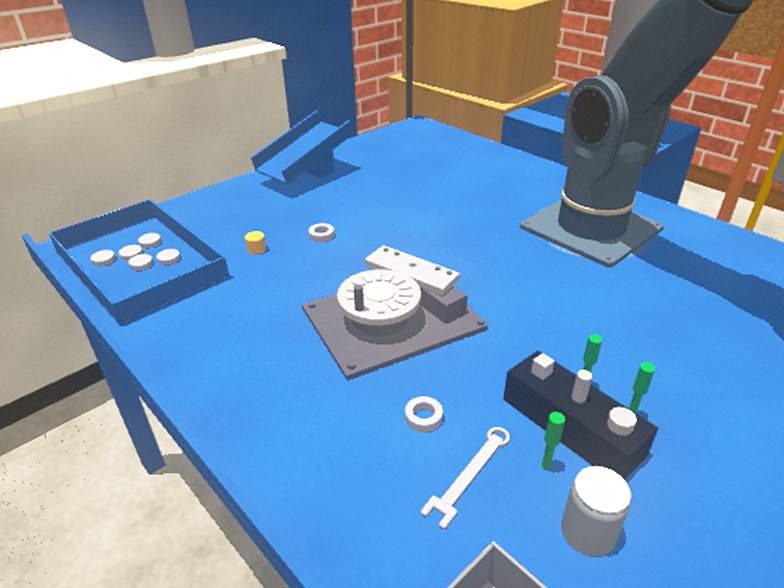

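The top view shows the fixture with its axis near (419,284), hole near (433,341) and post near (411,252). The rack is at left with the slim pin in the middle at (210,313), and three green decoys stand around it. I'll enlarge both areas.

Run:
```python
from h import *
im=np.load("top0.npz")["im"]
a=cv2.resize(im[150:280,235:355],None,fx=4,fy=4,interpolation=cv2.INTER_CUBIC)
b=cv2.resize(im[180:270,105:205],None,fx=3,fy=3,interpolation=cv2.INTER_CUBIC)
o=np.zeros((520,780,3),np.uint8);o[:,:480]=a;o[:270,480:]=b
save("pics/crop.png",o)
```

```text
(no output)
```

View pics/crop.png

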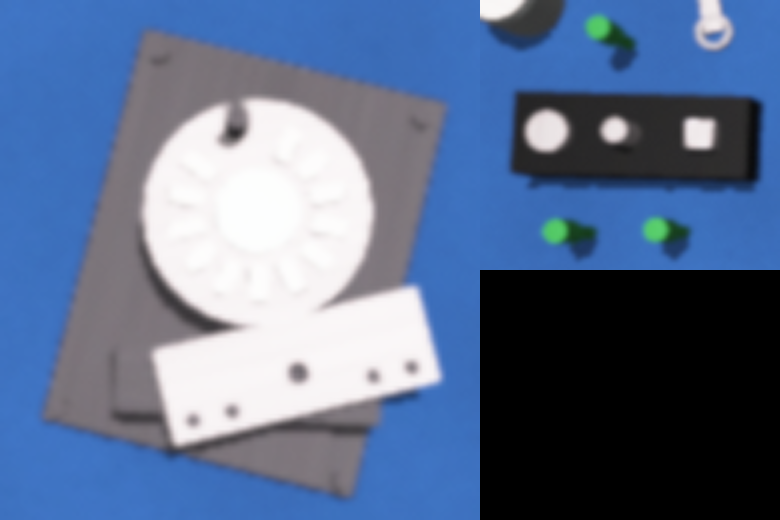

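The crop shows the disc centre at (258,212), hole (298,373), post top (237,112) and base corners (146,30), (447,103), (352,498), (44,420). The slim pin head is at (615,131).

Run:
```python
from h import *
c=cam("top");im=np.load("top0.npz");P=cloud(c,im["d"])
A=lambda x,y,z:ray(c,235+(x-1.5)/4,150+(y-1.5)/4,z)
B=lambda x,y,z:ray(c,105+(x-481)/3,180+(y-1)/3,z)
ax=A(258,212,.068);h=A(298,373,.068);po=A(237,112,.114)
print("axis",ax,"hole",h,"post",po,np.linalg.norm(h-ax),np.linalg.norm((po-ax)[:2]))
C=[A(*q,.012) for q in((146,30),(447,103),(352,498),(44,420))]
for q in C:print(q)
m=sum(C)/4;print("basecentre",m)
ex=(C[0]+C[1]-C[2]-C[3])[:2];ey=(C[0]+C[3]-C[1]-C[2])[:2]
print("base yaw",np.arctan2(ex[1],ex[0]),np.arctan2(-ey[0],ey[1]))
d=(ax-h);d2=po-ax;print("table dir",np.arctan2(d[1],d[0]),np.arctan2(d2[1],d2[0]))
for n,x,y,z in(("pin",615,131,.11),("disc",547,131,.078),("sq",700,133,.086),("g1",598,27,.1),("g2",555,231,.1),("g3",656,231,.1)):
    p=B(x,y,z);u=int(105+(x-480)/3);v=int(180+y/3);print(n,p,"depth",P[v,u])
# depth-based pin head
M=(np.abs(P[...,0]-B(615,131,.11)[0])<.03)&(np.abs(P[...,1]-B(615,131,.11)[1])<.03)&(P[...,2]>.098)
print(P[M].mean(0),M.sum(),np.ptp(P[M],0))
print("axis depth z",P[150+53,235+64],"plate",P[150+90,235+60])
```

```text
axis [ 0.56910808 -0.07759081  0.068     ] hole [ 0.46668819 -0.0993115   0.068     ] post [ 0.62514491 -0.06558483  0.114     ] 0.10469775768795773 0.05730855246483098
[ 0.70204094 -0.00785547  0.012     ]
[ 0.64606233 -0.20742923  0.012     ]
[ 0.38705283 -0.13401768  0.012     ]
[0.4433587  0.06555325 0.012     ]
basecentre [ 0.5446287  -0.07093728  0.012     ]
base yaw -0.2763490433843145 -0.27422558243103634
table dir 0.208978643922528 0.21106070877327873
pin [0.52362973 0.28905841 0.11      ] depth [0.52475741 0.28926852 0.10656367]
disc [0.52842803 0.35554773 0.078     ] depth [0.52912662 0.35506812 0.07941492]
sq [0.52220395 0.22555015 0.086     ] depth [0.52182004 0.22458433 0.09008752]
g1 [0.61137018 0.3066817  0.1       ] depth [0.61077025 0.30710327 0.09861958]
g2 [0.44446049 0.34040139 0.1       ] depth [0.44353083 0.33832429 0.10369521]
g3 [0.44208331 0.25812615 0.1       ] depth [0.4412837  0.25877149 0.10061961]
[0.5251481  0.28962317 0.10581981] 55 [0.01904877 0.01983115 0.0096779 ]
axis depth z [ 0.56711015 -0.07704312  0.07597944] plate [ 0.47482759 -0.06415017  0.0696688 ]
```

Add to h.py:
```python
def go(x,y,z,yawdeg=None):
    """total tool-frame shift in full-scale units (and yaw units) from measured pose"""
    s=read_state();R=np.array(s["eef_rot"]);p=np.array(s["position"])
    t=R.T@(np.array([x,y,z])-p)/.2
    cur=np.degrees(np.arctan2(R[1,1],R[0,1]))
    print("t",s["time_s"].__round__(2),"pos",p.round(4),"yaw",cur.round(2),"shift",t.round(3),"turn",None if yawdeg is None else round(-(yawdeg-cur)/4,3),"tilt",R[:2,2].round(4),"F",s["contact_force"].round(1),"gap",round(s["finger_gap"],4))
```

```text
(no output)
```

{"api": "send_rows", "payload": {"deltas": [[[-0.19,-0.16,0],[0,0,0],135],[[-0.19,-0.16,0],[0,0,0],135],[[-0.19,-0.16,0],[0,0,0],135],[[-0.19,-0.16,0],[0,0,0],135],[[-0.19,-0.16,0],[0,0,0],135],[[-0.19,-0.16,0],[0,0,0],135],[[-0.19,-0.16,0],[0,0,0],135],[[-0.19,-0.16,0],[0,0,0],135]], "newtons": 25}}

```text
time_s: 1.1
position: [0.4337, 0.2818, 0.2422]
eef_rot: [[-0.935, 0.356, -0.0], [0.356, 0.935, -0.0], [0.0, -0.0, -1.0]]
contact_force: [0.5, 0.7, -0.9]
finger_gap: 0.0398
finger_force: 0.0
```

{"api": "send_rows", "payload": {"deltas": [[[-0.19,-0.16,0],[0,0,0],135],[[-0.19,-0.16,0],[0,0,0],135],[[-0.19,-0.16,0],[0,0,0],135],[[-0.19,-0.16,0],[0,0,0],135],[[-0.19,-0.16,0],[0,0,0],135],[[-0.19,-0.16,0],[0,0,0],135],[[-0.19,-0.16,0],[0,0,-0.6],135],[[0,0,0],[0,0,-0.65],135]]}}

```text
time_s: 2.1
position: [0.603, -0.0257, 0.2417]
eef_rot: [[-0.961, 0.278, -0.0], [0.278, 0.961, -0.003], [-0.0, -0.003, -1.0]]
contact_force: [0.2, 0.5, 0.1]
finger_gap: 0.0404
finger_force: 0.0
```

```bash
python3 -c "
from h import *
go(.6229,-.066,.2,74.2);go(.6229,-.066,.1,74.2)
im,d,c=snap('wrist');save('pics/w1.png',im);print(cv2.projectPoints if 0 else '')"
```

```text
t 2.1 pos [ 0.603  -0.0257  0.2417] yaw 73.87 shift [-0.152 -0.165  0.209] turn -0.082 tilt [-0.0003 -0.0025] F [0.2 0.5 0.1] gap 0.0404
t 2.1 pos [ 0.603  -0.0257  0.2417] yaw 73.87 shift [-0.152 -0.164  0.709] turn -0.082 tilt [-0.0003 -0.0025] F [0.2 0.5 0.1] gap 0.0404
```

View pics/w1.png

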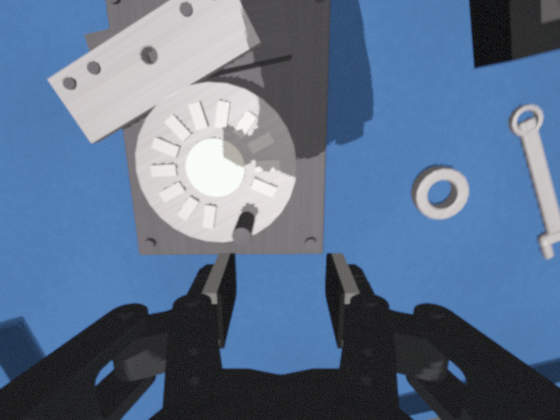

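The wrist view shows the post top near (242,236), the hole at (149,55) and the disc centre near (215,163).

```bash
python3 -c "
from h import *
c=cam('wrist',read_state())
print(ray(c,242,236,.114),ray(c,149,55,.068),ray(c,215,164,.068));go(.6229,-.066,.1,74.2)"
```

```text
[ 0.6221554  -0.05964383  0.114     ] [ 0.46646895 -0.09499936  0.068     ] [ 0.56593927 -0.0721435   0.068     ]
t 2.15 pos [ 0.6023 -0.0231  0.2416] yaw 74.15 shift [-0.158 -0.177  0.708] turn -0.014 tilt [-0.001 -0.001] F [-0.8  0.3  0.1] gap 0.04
```

{"api": "send_rows", "payload": {"deltas": [[[-0.08,-0.08,0],[0,0,0],135],[[-0.078,-0.081,0.1],[0,0,0],135],[[0,0,0.2],[0,0,0],135],[[0,0,0.2],[0,0,0],135],[[0,0,0.15],[0,0,0],135],[[0,0,0.06],[0,0,0],135],[[0,0,0],[0,0,0],255],[[0,0,0],[0,0,0],255]]}}

```text
time_s: 3.15
position: [0.622, -0.0627, 0.0999]
eef_rot: [[-0.961, 0.275, -0.003], [0.275, 0.961, -0.002], [0.003, -0.003, -1.0]]
contact_force: [-2.3, -6.5, -11.8]
finger_gap: 0.0149
finger_force: 24.9
```

{"api": "send_rows", "payload": {"deltas": [[[0,0,0],[0,0,0],255],[[0,0,0],[0,0,0],255]]}}

```text
time_s: 3.4
position: [0.622, -0.0626, 0.0999]
eef_rot: [[-0.961, 0.275, -0.003], [0.275, 0.961, -0.002], [0.002, -0.003, -1.0]]
contact_force: [-2.3, -6.0, -11.9]
finger_gap: 0.0148
finger_force: 24.9
```

```bash
python3 -c "
from h import *
go(.621,-.09,.1,74.2)"
```

```text
t 3.4 pos [ 0.622  -0.0626  0.0999] yaw 74.05 shift [-0.033 -0.133  0.   ] turn -0.038 tilt [-0.0031 -0.0024] F [ -2.3  -6.  -11.9] gap 0.0148
```

{"api": "send_rows", "payload": {"deltas": [[[-0.01,-0.021,0],[0,0,0],255],[[-0.008,-0.021,0],[0,0,0],255],[[-0.006,-0.021,0],[0,0,0],255],[[-0.005,-0.022,0],[0,0,0],255],[[-0.003,-0.022,0],[0,0,0],255],[[-0.001,-0.022,0],[0,0,0],255],[[0,0,0],[0,0,0],255],[[0,0,0],[0,0,0],135]]}}

```text
time_s: 4.4
position: [0.6242, -0.0863, 0.1014]
eef_rot: [[-0.962, 0.272, 0.002], [0.272, 0.962, 0.0], [-0.002, 0.001, -1.0]]
contact_force: [-0.1, -1.2, 0.3]
finger_gap: 0.032
finger_force: 0.0
```

{"api": "send_rows", "payload": {"deltas": [[[0,0,0],[0,0,0],135],[[0,0,0],[0,0,0],135],[[0,0,-0.1],[0,0,0],135],[[0,0,-0.2],[0,0,0],135],[[0,0,-0.2],[0,0,0],135],[[0.2,0,-0.1],[0,0,0],135],[[0.2,0,0],[0,0,0],135],[[0.2,0,0],[0,0,0],135]]}}

```text
time_s: 5.4
position: [0.5064, -0.054, 0.2209]
eef_rot: [[-0.962, 0.273, 0.001], [0.273, 0.962, -0.0], [-0.001, 0.0, -1.0]]
contact_force: [0.2, -0.1, -0.1]
finger_gap: 0.0405
finger_force: 0.0
```

{"api": "send_rows", "payload": {"deltas": [[[0.2,0,0],[0,0,0],135],[[0,0,0],[0,0,0],135]]}}

```text
time_s: 5.65
position: [0.4666, -0.0428, 0.2209]
eef_rot: [[-0.962, 0.273, -0.001], [0.273, 0.962, 0.0], [0.001, 0.0, -1.0]]
contact_force: [0.7, 0.3, 0.5]
finger_gap: 0.0403
finger_force: 0.0
```

```bash
python3 -c "
from h import *
go(.524,.289,.15,74.2)
im,d,c=snap('wrist');save('pics/w2.png',im)
im,d,c=snap('top');o=cv2.resize(im[150:280,235:355],None,fx=4,fy=4,interpolation=cv2.INTER_CUBIC);save('pics/t2.png',o)"
```

```text
t 5.65 pos [ 0.4666 -0.0428  0.2209] yaw 74.18 shift [0.176 1.674 0.355] turn -0.005 tilt [-0.0006  0.0004] F [0.7 0.3 0.5] gap 0.0403
```

View pics/w2.png

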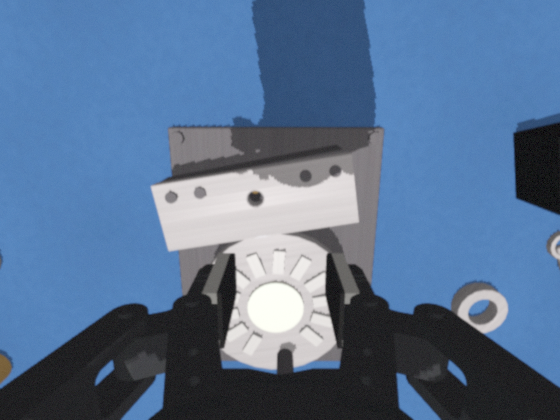

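View pics/t2.png

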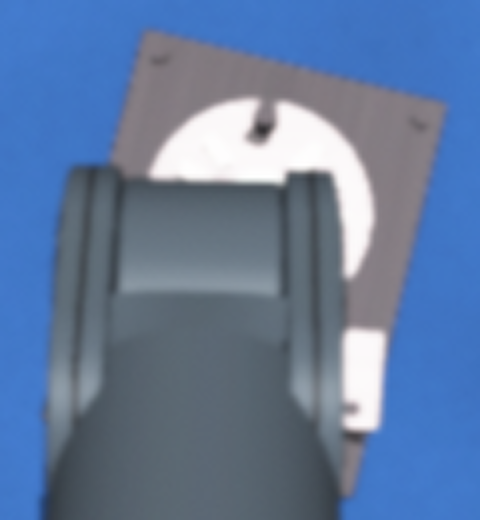

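The plate is still rotated by about 0.15 rad. Something brass-coloured shows in the table hole at (255,195), so I'll enlarge it.

```bash
python3 -c "
from h import *
im=cv2.imread('pics/w2.png')[...,::-1]
save('pics/w2c.png',im[170:220,230:280],10)
c=cam('wrist',read_state())
print(ray(c,255,198,.068),ray(c,275,307,.068), c[2], ray(c,176,138,.012),ray(c,374,136,.012))"
```

```text
[ 0.46850688 -0.06412265  0.068     ] [ 0.57485011 -0.07708276  0.068     ] [ 0.40185555 -0.02288392  0.35256361] [ 0.40305844 -0.12835226  0.012     ] [0.45371212 0.05695937 0.012     ]
```

View pics/w2c.png

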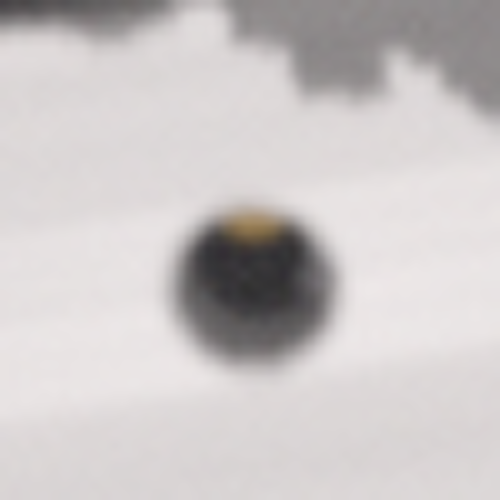

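The brass plunger shows through the hole almost centred, so the strip's hole is nearly under the table's hole at dial ≈ 0.16 rad. It seems to be about 1–3 mm towards tool −y. Next I'll fetch the pin.

{"api": "send_rows", "payload": {"deltas": [[[0.022,0.21,0],[0,0,0],135],[[0.022,0.21,0],[0,0,0],135],[[0.022,0.21,0],[0,0,0],135],[[0.022,0.21,0],[0,0,0],135],[[0.022,0.21,0],[0,0,0],135],[[0.022,0.21,0],[0,0,0],135],[[0.022,0.21,0],[0,0,0],135],[[0.022,0.1,0],[0,0,-0.5],135]]}}

```text
time_s: 6.75
position: [0.5218, 0.2712, 0.2198]
eef_rot: [[-0.972, 0.236, 0.0], [0.236, 0.972, 0.001], [-0.0, 0.001, -1.0]]
contact_force: [-0.8, -0.7, 0.1]
finger_gap: 0.04
finger_force: 0.0
```

{"api": "send_rows", "payload": {"deltas": [[[0,0,0],[0,0,-0.9],135],[[0,0,0],[0,0,0],135],[[0,0,0],[0,0,0],135]]}}

```text
time_s: 7.12
position: [0.5214, 0.2676, 0.2203]
eef_rot: [[-0.984, 0.18, 0.0], [0.18, 0.984, -0.0], [-0.0, -0.0, -1.0]]
contact_force: [-0.7, -0.2, 0.0]
finger_gap: 0.04
finger_force: 0.0
```

```bash
python3 -c "
from h import *
go(.524,.289,.15,80);go(.524,.289,.078,80)
im,d,c=snap('wrist');save('pics/w3.png',im);P=cloud(c,d)
M=(np.abs(P[...,0]-.5245)<.025)&(np.abs(P[...,1]-.289)<.025)&(P[...,2]>.098)&(P[...,2]<.115)
print(M.sum(),P[M].mean(0),np.ptp(P[M],0),np.argwhere(M).mean(0))
go(.5245,.289,.078,80)
"
```

```text
t 7.12 pos [0.5214 0.2676 0.2203] yaw 79.62 shift [0.006 0.108 0.352] turn -0.094 tilt [ 0.0001 -0.0004] F [-0.7 -0.2  0. ] gap 0.04
t 7.12 pos [0.5214 0.2676 0.2203] yaw 79.62 shift [0.006 0.108 0.712] turn -0.094 tilt [ 0.0001 -0.0004] F [-0.7 -0.2  0. ] gap 0.04
567 [0.52446331 0.29263417 0.10476496] [0.01972639 0.0194727  0.00863863] [203.04938272 312.72310406]
t 7.17 pos [0.5213 0.2677 0.2204] yaw 79.64 shift [0.004 0.108 0.712] turn -0.091 tilt [ 0.0002 -0.0002] F [-0.4  0.4 -0.5] gap 0.0404
```

View pics/w3.png

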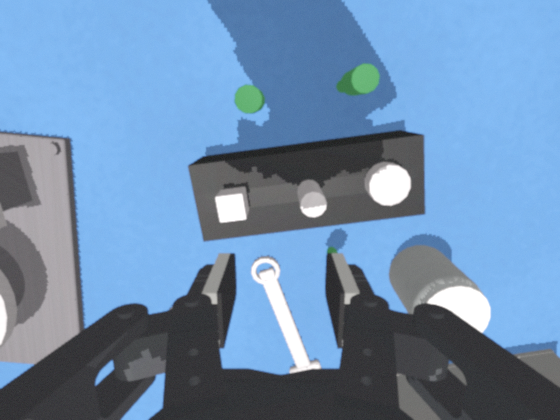

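The wrist view confirms the slim head at (313,204), between the square and disc pins.

{"api": "send_rows", "payload": {"deltas": [[[0.006,0.115,0],[0,0,0],135],[[0,0,0.15],[0,0,0],135],[[0,0,0.2],[0,0,0],135],[[0,0,0.15],[0,0,0],135],[[0,0,0.12],[0,0,0],135],[[0,0,0.09],[0,0,0],135],[[0,0,0],[0,0,0],135],[[0,0,0],[0,0,0],180]], "newtons": 70}}

```text
time_s: 8.18
position: [0.5242, 0.2922, 0.0789]
eef_rot: [[-0.984, 0.178, 0.001], [0.178, 0.984, 0.001], [-0.001, 0.001, -1.0]]
contact_force: [-0.4, -0.7, 0.8]
finger_gap: 0.0257
finger_force: 0.0
```

{"api": "send_rows", "payload": {"deltas": [[[0,0,0],[0,0,0],255],[[0,0,0],[0,0,0],255],[[0,0,0],[0,0,0],255]]}}

```text
time_s: 8.55
position: [0.5244, 0.2921, 0.0793]
eef_rot: [[-0.984, 0.178, 0.002], [0.178, 0.984, 0.001], [-0.001, 0.002, -1.0]]
contact_force: [-1.1, 0.8, 6.5]
finger_gap: 0.0182
finger_force: 68.3
```

```bash
python3 -c "
from h import *
go(.5245,.291,.078,80)"
```

```text
t 8.55 pos [0.5244 0.2921 0.0793] yaw 79.76 shift [-0.002 -0.005  0.007] turn -0.059 tilt [0.0016 0.0014] F [-1.1  0.8  6.5] gap 0.0182
```

{"api": "send_rows", "payload": {"deltas": [[[0,0,-0.1],[0,0,0],255],[[0,0,-0.2],[0,0,0],255],[[0,0,-0.2],[0,0,0],255],[[0,0,-0.2],[0,0,0],255],[[0,-0.1,-0.05],[0,0,0],255],[[-0.005,-0.2,0],[0,0,0],255],[[-0.005,-0.2,0],[0,0,0],255],[[-0.005,-0.2,0],[0,0,0],255]]}}

```text
time_s: 9.55
position: [0.5006, 0.1504, 0.2273]
eef_rot: [[-0.984, 0.179, -0.002], [0.179, 0.984, -0.001], [0.002, -0.002, -1.0]]
contact_force: [-0.3, 0.5, -2.0]
finger_gap: 0.0181
finger_force: 69.2
```

{"api": "send_rows", "payload": {"deltas": [[[-0.005,-0.2,0],[0,0,0],255],[[-0.005,-0.2,0],[0,0,0],255],[[-0.005,-0.2,0],[0,0,0],255],[[-0.005,-0.2,0],[0,0,0],255],[[-0.005,-0.2,0],[0,0,0],255],[[-0.005,-0.1,0.15],[0,0,0],255],[[0,0,0.1],[0,0,0],255],[[0,0,0],[0,0,0],255]]}}

```text
time_s: 10.55
position: [0.4665, -0.0653, 0.1767]
eef_rot: [[-0.984, 0.179, -0.005], [0.179, 0.984, -0.0], [0.005, -0.001, -1.0]]
contact_force: [0.2, -0.1, -2.3]
finger_gap: 0.0182
finger_force: 69.1
```

```bash
python3 -c "
from h import *
go(.468,-.066,.154,82)
im,d,c=snap('wrist');np.savez('w4.npz',im=im);a=im[60:320,140:440]
im,d,c2=snap('scene');np.savez('s4.npz',im=im)
K,R,o=c2;q=K@(R.T@(np.array([.468,-.066,.09])-o));q=q[:2]/q[2];print(q)
u,v=q.astype(int);b=im[v-50:v+50,u-50:u+50]
O=np.zeros((520,800,3),np.uint8);O[:433,:500]=cv2.resize(a,(500,433));O[:300,500:]=cv2.resize(b,(300,300),interpolation=cv2.INTER_CUBIC)
save('pics/c4.png',O)"
```

```text
t 10.55 pos [ 0.4665 -0.0653  0.1767] yaw 79.68 shift [-0.009 -0.002  0.113] turn -0.581 tilt [-0.0046 -0.0001] F [ 0.2 -0.1 -2.3] gap 0.0182
[301.97914963 186.62878682]
```

View pics/c4.png

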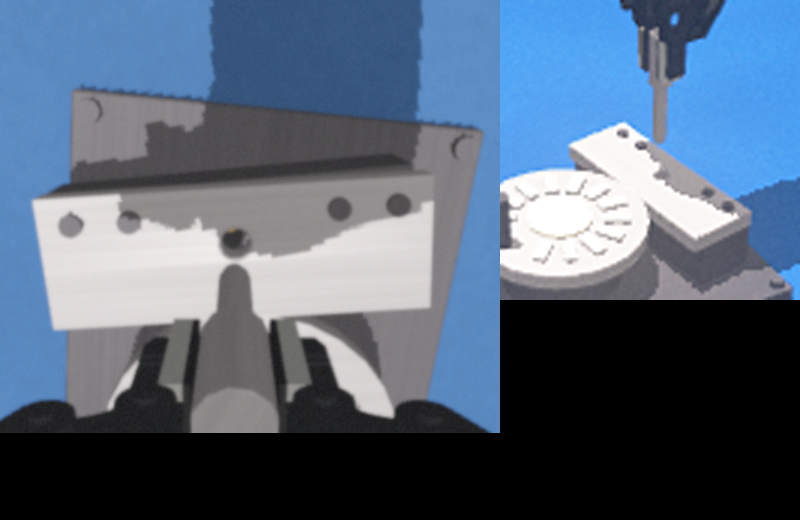

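The wrist crop shows the pin tip near (235,268) and the hole near (236,241), with a brass spot at its top. The tip gives me the camera bias directly.

```bash
python3 -c "
from h import *
im=np.load('w4.npz')['im'];save('pics/w4c.png',im[180:250,245:315],8)
s=read_state();c=cam('wrist',s);K,R,o=c
R0=np.array(s['eef_rot']);tip=np.array(s['position'])+R0@[0,0,.0743]
q=K@(R.T@(tip-o));print(tip,q[:2]/q[2],o)"
```

```text
[ 0.46811781 -0.06468953  0.10406217] [278.54804827 222.93963978] [ 0.39916707 -0.0510282   0.31012059]
```

View pics/w4c.png

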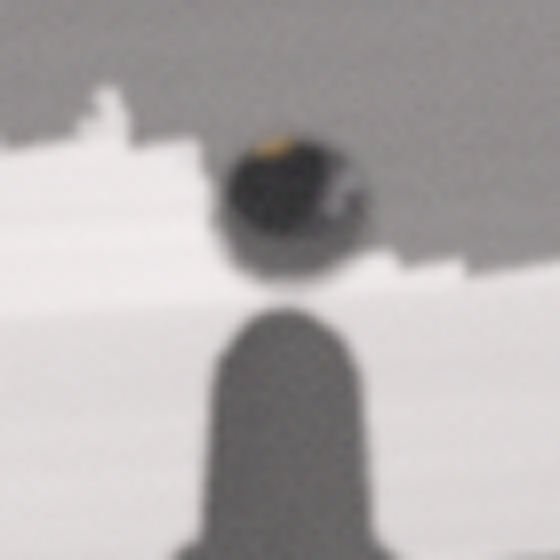

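```bash
python3 -c "
from h import *
c=cam('wrist',read_state());h=ray(c,279.4,203.4,.068);print(h);go(h[0],h[1],.160,83)"
```

```text
[ 0.46552267 -0.06377346  0.068     ]
t 10.65 pos [ 0.4682 -0.0647  0.1784] yaw 79.74 shift [0.014 0.002 0.092] turn -0.814 tilt [-0.0008 -0.0001] F [ 0.4 -0.4 -1.3] gap 0.0188
```

{"api": "send_rows", "payload": {"deltas": [[[0.014,0.002,0.03],[0,0,-0.8],255],[[0,0,0],[0,0,0],255],[[0,0,0],[0,0,0],255],[[0,0,0],[0,0,0],255]]}}

```text
time_s: 11.15
position: [0.4663, -0.0635, 0.1727]
eef_rot: [[-0.992, 0.123, 0.001], [0.123, 0.992, -0.0], [-0.001, 0.0, -1.0]]
contact_force: [0.2, -0.0, -1.6]
finger_gap: 0.0187
finger_force: 69.1
```

```bash
cat > loc.py <<'E'
from h import *
s=read_state();im,_,c=snap('wrist');K,R,o=c
R0=np.array(s['eef_rot']);p=np.array(s['position']);pr=lambda X:(lambda q:q[:2]/q[2])(K@(R.T@(X-o)))
g=im.mean(2);np.save('g.npy',g)
pt=pr(p+R0@[0,0,.0743])
# front edge of tip disc (towards camera +x tool side), predicted
ed=pr(p+R0@[.0045,0,.0743])
print("pred tip",pt,"edge",ed)
u0,v0=int(pt[0])-35,int(pt[1])-60
m=(g[v0:v0+90,u0:u0+70]<125).astype(np.uint8)
n,l,st,ce=cv2.connectedComponentsWithStats(m)
for i in range(1,n):
    if st[i,4]>15:print(st[i]+[u0,v0,0,0,0],ce[i]+[u0,v0])
print(g[v0:v0+90:3,u0:u0+70:3].astype(int))
E
python3 loc.py; python3 -c "
from h import *
go(.4655,-.0638,.15,83)"
```

```text
pred tip [278.62645471 222.84645104] edge [278.61565831 216.0406705 ]
[243 162  70  11 770] [277.5 167. ]
[270 197  19  18 257] [278.71984436 205.87548638]
[266 219  30  33 594] [280.32828283 237.33333333]
[[ 67  61  61  59  59  57  61  58  54  58  52  54  52  52  51  57  53  52
   52  55  53  55  53  55]
 [ 54  56  55  58  56  55  58  55  53  54  54  56  51  55  52  50  47  52
   55  57  58  58  55  54]
 [ 59  57  62  61  61  62  58  61  65  60  62  65  71  72  69  73  73  77
   76  76  80  82  83  83]
 [100 102 102 103 101 102 101 104 103 103 102 104 102 105 104 104 104 104
  104 103 104 105 104 105]
 [141 141 143 143 143 145 144 143 144 143 143 143 143 145 146 143 145 144
  145 145 142 145 146 144]
 [142 143 144 143 143 145 142 144 144 145 142 144 144 145 142 141 144 142
  144 143 142 142 144 143]
 [141 140 142 138 142 140 141 139 140 140 141 139 140 140 141 140 141 142
  141 143 143 142 142 141]
 [141 141 141 142 141 144 143 142 143 145 144 142 142 144 142 143 143 143
  142 143 142 142 143 146]
 [141 143 143 143 141 143 145 143 143 144 142 141 144 143 142 144 143 142
  141 144 14
[... 1577 characters left out ...]
95  99 100 102 100 195 219
  218 217 218 218 218 218]
 [218 219 219 218 218 217 219 217 217 170  96  93 101  99  99 104 182 217
  216 217 218 216 216 217]
 [221 221 220 221 221 220 222 221 220 157  96  98  98  99 101 104 174 217
  218 217 217 216 217 216]
 [219 218 217 218 218 218 217 217 217 145  94  96 100  99 102 101 159 213
  215 213 213 214 212 214]
 [218 217 218 219 219 217 217 216 213 129  96 100  98 101 104 102 145 215
  215 214 216 214 214 214]
 [216 213 214 213 213 212 215 212 132  99  99  98  95  99 102 104 102 165
  211 213 212 210 211 211]]
t 11.2 pos [ 0.4662 -0.0636  0.1726] yaw 82.93 shift [ 0.003 -0.002  0.113] turn -0.017 tilt [ 0.0006 -0.0001] F [-0.6 -0.5 -2. ] gap 0.0183
```

```bash
python3 -c "
from h import *
c=cam('wrist',read_state());h=ray(c,278.0,203.2,.068);print(h);go(h[0],h[1],.145,83)"
```

```text
[ 0.46184871 -0.06360335  0.068     ]
t 11.2 pos [ 0.4662 -0.0636  0.1726] yaw 82.93 shift [ 0.022 -0.003  0.138] turn -0.017 tilt [ 0.0006 -0.0001] F [-0.6 -0.5 -2. ] gap 0.0183
```

{"api": "send_rows", "payload": {"deltas": [[[0.022,-0.003,0.06],[0,0,0],255],[[0,0,0.06],[0,0,0],255],[[0,0,0.01],[0,0,0],255],[[0,0,0.01],[0,0,0],255],[[0,0,0],[0,0,0],255]]}}

```text
time_s: 11.82
position: [0.4617, -0.0636, 0.1443]
eef_rot: [[-0.992, 0.123, 0.0], [0.123, 0.992, -0.0], [-0.0, -0.0, -1.0]]
contact_force: [-0.2, 0.1, -1.5]
finger_gap: 0.0181
finger_force: 69.1
```

{"api": "send_rows", "payload": {"deltas": [[[0,0,0.01],[0,0,0],255],[[0,0,0.01],[0,0,0],255],[[0,0,0],[0,0,0],255]]}}

```text
time_s: 12.2
position: [0.4617, -0.0637, 0.1403]
eef_rot: [[-0.992, 0.123, 0.0], [0.123, 0.992, -0.0], [-0.0, -0.0, -1.0]]
contact_force: [1.4, 0.2, -1.1]
finger_gap: 0.0184
finger_force: 69.2
```

{"api": "send_rows", "payload": {"deltas": [[[0,0,0.01],[0,0,0],255],[[0,0,0.01],[0,0,0],255],[[0,0,0],[0,0,0],255]]}}

```text
time_s: 12.58
position: [0.4621, -0.0638, 0.1363]
eef_rot: [[-0.992, 0.123, 0.001], [0.123, 0.992, -0.0], [-0.001, -0.0, -1.0]]
contact_force: [2.9, -1.7, -1.8]
finger_gap: 0.0187
finger_force: 69.1
```

{"api": "send_rows", "payload": {"deltas": [[[0,0,0.01],[0,0,0],255],[[0,0,0.01],[0,0,0],255],[[0,0,0],[0,0,0],255]]}}

```text
time_s: 12.95
position: [0.4621, -0.0638, 0.1323]
eef_rot: [[-0.992, 0.123, 0.001], [0.123, 0.992, -0.0], [-0.001, -0.0, -1.0]]
contact_force: [4.3, -2.3, -2.0]
finger_gap: 0.0183
finger_force: 69.1
```

{"api": "send_rows", "payload": {"deltas": [[[-0.004,0,0.01],[0,0,0],255],[[0,0,0.01],[0,0,0],255],[[0,0,0],[0,0,0],255]]}}

```text
time_s: 13.32
position: [0.4624, -0.0638, 0.1281]
eef_rot: [[-0.992, 0.123, -0.0], [0.123, 0.992, -0.0], [0.0, -0.0, -1.0]]
contact_force: [5.0, -2.1, -3.4]
finger_gap: 0.0183
finger_force: 69.0
```

{"api": "send_rows", "payload": {"deltas": [[[0,0,0.005],[0,0,0],255],[[0,0,0.005],[0,0,0],255],[[0,0,0],[0,0,0],255]]}}

```text
time_s: 13.7
position: [0.4624, -0.0638, 0.1263]
eef_rot: [[-0.992, 0.123, 0.0], [0.123, 0.992, -0.0], [-0.0, -0.0, -1.0]]
contact_force: [3.8, -3.3, -0.3]
finger_gap: 0.0184
finger_force: 69.4
```

{"api": "send_rows", "payload": {"deltas": [[[-0.002,0,0.004],[0,0,0],255],[[0,0,0.004],[0,0,0],255],[[0,0,0],[0,0,0],255]]}}

```text
time_s: 14.08
position: [0.4629, -0.0638, 0.1253]
eef_rot: [[-0.992, 0.123, 0.001], [0.123, 0.992, 0.0], [-0.001, 0.0, -1.0]]
contact_force: [1.8, -2.5, 9.9]
finger_gap: 0.0182
finger_force: 70.6
```

{"api": "send_rows", "payload": {"deltas": [[[0,-0.005,0],[0,0,0],255],[[0,-0.005,0],[0,0,0],255],[[0,0,0],[0,0,0],255]]}}

```text
time_s: 14.45
position: [0.4625, -0.0652, 0.1247]
eef_rot: [[-0.993, 0.122, 0.0], [0.122, 0.993, 0.001], [0.0, 0.001, -1.0]]
contact_force: [3.4, 1.1, 0.9]
finger_gap: 0.0185
finger_force: 69.5
```

{"api": "send_rows", "payload": {"deltas": [[[0,-0.005,0],[0,0,0],255],[[0,-0.005,0],[0,0,0],255],[[0,0,0],[0,0,0],255]]}}

```text
time_s: 14.82
position: [0.4623, -0.0676, 0.1246]
eef_rot: [[-0.992, 0.123, -0.0], [0.123, 0.992, 0.0], [0.0, 0.0, -1.0]]
contact_force: [4.7, 3.2, 0.8]
finger_gap: 0.0187
finger_force: 69.5
```

Force dropped as the tip reached the hole, so I'll try downward.

{"api": "send_rows", "payload": {"deltas": [[[-0.003,0,0.006],[0,0,0],255],[[0,0,0.005],[0,0,0],255],[[0,0,0],[0,0,0],255]]}}

```text
time_s: 15.2
position: [0.4626, -0.0678, 0.1223]
eef_rot: [[-0.992, 0.123, -0.001], [0.123, 0.992, 0.0], [0.001, -0.0, -1.0]]
contact_force: [4.0, 2.5, -2.4]
finger_gap: 0.0187
finger_force: 69.3
```

{"api": "send_rows", "payload": {"deltas": [[[0,0,0.005],[0,0,0],255],[[0,0,0.005],[0,0,0],255],[[0,0,0],[0,0,0],255]]}}

```text
time_s: 15.58
position: [0.4626, -0.0678, 0.1203]
eef_rot: [[-0.992, 0.123, -0.001], [0.123, 0.992, -0.0], [0.0, -0.0, -1.0]]
contact_force: [3.5, 2.5, -2.4]
finger_gap: 0.0185
finger_force: 69.3
```

{"api": "send_rows", "payload": {"deltas": [[[-0.002,0,0.007],[0,0,0],255],[[0,0,0.007],[0,0,0],255],[[0,0,0],[0,0,0],255]]}}

```text
time_s: 15.95
position: [0.4629, -0.0679, 0.1174]
eef_rot: [[-0.992, 0.123, -0.001], [0.123, 0.992, -0.0], [0.001, -0.0, -1.0]]
contact_force: [1.4, 2.5, -3.2]
finger_gap: 0.0183
finger_force: 69.3
```

{"api": "send_rows", "payload": {"deltas": [[[-0.002,0,0.008],[0,0,0],255],[[0,0,0.008],[0,0,0],255],[[0,0,0.008],[0,0,0],255],[[0,0,0],[0,0,0],255]]}}

```text
time_s: 16.45
position: [0.4633, -0.068, 0.1127]
eef_rot: [[-0.992, 0.123, -0.001], [0.123, 0.992, -0.0], [0.001, -0.0, -1.0]]
contact_force: [0.5, 1.3, -2.2]
finger_gap: 0.0184
finger_force: 69.3
```

Smooth. I'll continue to the plunger (TCP about 0.102), then press slowly through it to about 0.087.

{"api": "send_rows", "payload": {"deltas": [[[0,0,0.01],[0,0,0],255],[[0,0,0.01],[0,0,0],255],[[0,0,0.01],[0,0,0],255],[[0,0,0.01],[0,0,0],255],[[0,0,0.01],[0,0,0],255],[[0,0,0],[0,0,0],255]]}}

```text
time_s: 17.2
position: [0.4635, -0.068, 0.1027]
eef_rot: [[-0.992, 0.123, -0.0], [0.123, 0.992, -0.0], [0.0, -0.0, -1.0]]
contact_force: [-0.5, -0.1, -2.0]
finger_gap: 0.0186
finger_force: 69.2
```

{"api": "send_rows", "payload": {"deltas": [[[0,0,0.01],[0,0,0],255],[[0,0,0.01],[0,0,0],255],[[0,0,0.01],[0,0,0],255],[[0,0,0],[0,0,0],255]]}}

```text
time_s: 17.7
position: [0.4638, -0.068, 0.0971]
eef_rot: [[-0.992, 0.123, 0.0], [0.123, 0.992, -0.0], [-0.0, -0.0, -1.0]]
contact_force: [-0.8, 1.2, 4.1]
finger_gap: 0.0186
finger_force: 69.9
```

{"api": "send_rows", "payload": {"deltas": [[[0,0,0.01],[0,0,0],255],[[0,0,0.01],[0,0,0],255],[[0,0,0.01],[0,0,0],255],[[0,0,0],[0,0,0],255]]}}

```text
time_s: 18.2
position: [0.4638, -0.068, 0.091]
eef_rot: [[-0.992, 0.123, 0.0], [0.123, 0.992, -0.0], [-0.0, 0.0, -1.0]]
contact_force: [-0.6, -0.2, 3.4]
finger_gap: 0.0188
finger_force: 69.9
```

{"api": "send_rows", "payload": {"deltas": [[[0,0,0.006],[0,0,0],255],[[0,0,0.006],[0,0,0],255],[[0,0,0],[0,0,0],255]]}}

```text
time_s: 18.58
position: [0.4638, -0.0679, 0.0887]
eef_rot: [[-0.992, 0.123, 0.0], [0.123, 0.992, -0.0], [-0.0, -0.0, -1.0]]
contact_force: [-2.7, -0.2, 3.9]
finger_gap: 0.0184
finger_force: 70.0
```

{"api": "send_rows", "payload": {"deltas": [[[0,0,0.004],[0,0,0],255],[[0,0,0.004],[0,0,0],255],[[0,0,0],[0,0,0],255]]}}

```text
time_s: 18.95
position: [0.4638, -0.068, 0.0872]
eef_rot: [[-0.992, 0.123, 0.001], [0.123, 0.992, -0.0], [-0.001, 0.0, -1.0]]
contact_force: [-1.7, 0.1, 7.7]
finger_gap: 0.0185
finger_force: 70.6
```

{"api": "send_rows", "payload": {"deltas": [[[0,0,0.004],[0,0,0],255],[[0,0,0],[0,0,0],255]]}}

```text
time_s: 19.2
position: [0.4639, -0.068, 0.0871]
eef_rot: [[-0.992, 0.123, 0.001], [0.123, 0.992, 0.0], [-0.001, 0.0, -1.0]]
contact_force: [-3.2, 1.0, 19.4]
finger_gap: 0.0185
finger_force: 72.0
```

{"api": "send_rows", "payload": {"deltas": [[[0,0,0.003],[0,0,0],255],[[0,0,0],[0,0,0],255]]}}

```text
time_s: 19.45
position: [0.4639, -0.068, 0.087]
eef_rot: [[-0.992, 0.123, 0.002], [0.123, 0.992, 0.0], [-0.001, 0.0, -1.0]]
contact_force: [-6.6, 2.0, 29.7]
finger_gap: 0.0187
finger_force: 72.8
```

{"api": "send_rows", "payload": {"deltas": [[[0,0,-0.005],[0,0,0],255],[[0,0,0],[0,0,0],170],[[0,0,0],[0,0,0],135],[[0,0,0],[0,0,0],135],[[0,0,-0.05],[0,0,0],135],[[0,0,-0.15],[0,0,0],135],[[0,0,-0.2],[0,0,0],135],[[0,0,-0.2],[0,0,0],135]]}}

```text
time_s: 20.45
position: [0.4634, -0.0679, 0.2083]
eef_rot: [[-0.992, 0.123, -0.0], [0.123, 0.992, -0.0], [0.0, -0.0, -1.0]]
contact_force: [0.9, 0.0, 0.5]
finger_gap: 0.0401
finger_force: 0.0
```

{"api": "send_rows", "payload": {"deltas": [[[0,0.25,0],[0,0,0],135],[[0,0.25,0],[0,0,0],135],[[0,0.25,0],[0,0,0],135],[[0,0.25,0],[0,0,0],135],[[0,0.2,0],[0,0,0],135],[[0,0,0],[0,0,0],135]]}}

```text
time_s: 21.2
position: [0.4929, 0.174, 0.2069]
eef_rot: [[-0.993, 0.117, 0.0], [0.117, 0.993, 0.002], [-0.0, 0.002, -1.0]]
contact_force: [-0.4, 0.1, -0.2]
finger_gap: 0.0402
finger_force: 0.0
```

```bash
python3 -c "
from h import *
im,d,c=snap('top');P=cloud(c,d)
M=(np.hypot(P[...,0]-.4638,P[...,1]+.068)<.02)
print('near hole z',np.sort(P[M][:,2])[::12].round(3))
M&=P[...,2]>.1;print(M.sum(),P[M].mean(0))
im,d,c=snap('scene');P=cloud(c,d)
M=(np.hypot(P[...,0]-.4638,P[...,1]+.068)<.02)&(P[...,2]>.075);print('scene head',M.sum(),np.percentile(P[M][:,2],[1,50,95,99]))
for n,x,y in(('disc',.5284,.3555),('sq',.522,.2255),('mid',.5245,.291)):
    D=np.hypot(P[...,0]-x,P[...,1]-y)<.012;print(n,np.percentile(P[D][:,2],95))
"
```

```text
near hole z [0.061 0.065 0.066 0.067 0.068 0.069 0.069 0.069 0.07  0.071 0.071 0.072
 0.076 0.112 0.114 0.115 0.116]
52 [ 0.46443586 -0.06878157  0.11424431]
scene head 125 [0.07520631 0.098736   0.11371841 0.11435307]
disc 0.07990865144146304
sq 0.5516789241241346
mid 0.062143694100517795
```

The head top stands 45 mm above the table, so the pin is flush, and the gripper is clear.

```bash
python3 -c "
from h import *
print(order.finish_job())"
```

```text
the job is handed in; nothing more can be done
None
```

The job is handed in: the slim-headed pin holds the table to the strip, with the table about 0.2 rad from home where the hidden hole was. The head is flush, the peak push was about 30 N, the pin is released, and it took about 21 s.

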